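Slide the top cover onto the media vessel

ROBOT

A 7-joint arm with a two-finger parallel gripper is mounted at the origin on the work surface. World frame = base frame: x ahead of the robot, y to its left, z up, the work surface at z = 0. Lengths are in m, angles in rad, forces in N, time in s.
With the tool pointing down it reaches from about 0.4 to 0.925 m from the base axis. Payload 5.6 kg.
Tool frame: the origin (TCP) lies where the fingers leave the gripper's body, on its centre line; the fingertips stand 73 mm ahead of it and the grasp point (between the pads) lies 54 mm ahead of it; z points along the fingers, y is the line along which they close (so a half turn about z gives the same grasp; the last joint's range is limited). The gripper opens to 85 mm and grips with 20 to 120 N. Pads are 22 mm wide; open, the fingers measure 114 mm over their backs; the gripper's body (76 mm by 85 mm) begins 54 mm behind the grasp point. The pads swing forward as they close: fully open they stand 13 mm farther back than shut.
Start: joints at [-1.392, 0.468, -0.012, 1.603, 0.006, 1.071, -0.056], TCP at [0.143, 0.634, 0.304] pointing down, gripper open.
Joint ranges: [-2.53, 2.53], [-0.31, 2.02], [-1.57, 1.55], [0.28, 2.44], [-1.29, 4.43], [0.15, 1.84], [-2.92, 2.92]. Speed limits (rad/s): [2.57, 2.57, 3.14, 3.14, 3.14, 3.14, 3.14].

INTERFACE

Orientations are given as a rotation vector (axis times angle).
In Python, from bench import status, vision, arm gives the robot as it stands.
- The arm moves only by the tool servo_tool, never from a script. Its argument "rows" is a list of rows, each a list of 2 entries, a list of its own where there are three numbers: the shift along the tool's x, y, z in mm, then the turn about the tool's z in rad. A call has 1 to 10 rows; each row shifts and turns the commanded pose from where the row before left it, along the tool's axes as they then stand; what a row does not reach is not made up. A row lasts 1/8 s, in which the tool goes at most 62.5 mm and 10.7 degrees, less where a joint would pass 70% of its speed; a pose out of reach is approached as far as the arm can. A call with a gripper value outside its range is refused whole. "hand" is the closure, from 0 (fully open) to 1 (shut), set as the call begins (left out, the last holds). The fingers move at their own pace and stop on an object; "newtons" is the grip in N (left out, the last holds). Time passes only in rows, so rows that do not move let the fingers close. It gives the time, the measured TCP pose, the force, the opening and the grip force at its end, in the units of the state.
- status.state(): the state, without advancing time (a new reading comes with each control period).
- vision.get_image(name): name is "scene" or "side" or "wrist"; returns a dict with "color" (400x640x3 uint8, red, green, blue), "fx", "fy", "cx", "cy" (pixels), "R" (3x3) and "t" (3): a world point X has camera coordinates R X + t. Camera axes: x right, y down, z forward; pixel columns grow to the right and rows downward; lengths in m; the calibration is good to about 2 mm. The wrist camera is an equidistant fisheye: a pixel r from the principal point sees the ray r / f radians off the axis. A picture is of the moment at which its call begins. There is no depth.
- arm.close_job(): hands the job in; it is judged then, once.
The state is a dict: "t": time; "qpos": joint angles; "joint_vel": joint speeds; "tau": joint torques, N m; "ee_pos": TCP position; "ee_rot": TCP orientation; "wrist_force": force on the tool from outside, world axes, zero at the start; "wrist_torque": the same for the moment, N m; "grip_width": finger opening in m; "grasp_force": force on a finger pad.
Only numpy, scipy, OpenCV 4.12 (cv2) and the standard library are available. Lean on these libraries where they do the work, as an engineer would, in place of code of your own. Each camera call takes 0.05 s, during which the arm holds its last target. There are 200 camera calls.

TASK

Cover the open vessel in the media bath: with light fingertip pressure slide the top amber cover off the stack in the rack and straight across onto the vessel's collar until it drops flat into the collar's recess, sliding it rather than lifting it, never pressing on it with more than 20 newtons, and leaving the covers beneath it lying in the rack. Then swing the hold-down arm over the seated cover as far as its stop. Leave everything else on the bench where it stands.

Things in the scene. Friction and masses are not known exactly. Their poses are not given: they have to be found in the camera images.
- cover_top_mid (a point): the top one of four equal amber acrylic covers stacked in the rack: a plain smooth disc, 118 mm across, 6 mm thick, about 75 g, slippery on the others and on the collar (friction about 0.2). The point is its centre, half-way through (its upper face is 3 mm above); z is its axis. Too wide to grasp, and stiff: a touch at 10 mm/s already knocks with 15 to 19 N, so come down at 5 mm/s or less.
- cover_2_mid (a point): second cover from the top, directly under the top one (same disc, point at its centre, half-way through)
- cover_3_mid (a point): third cover from the top (same disc and point)
- cover_4_mid (a point): bottom cover of the stack (same disc and point)
- rack: low round rack, 142 mm across, on the bath's deck, holding the stack. Origin at its centre on its underside; floor 4 mm above that. Its y axis points out of its mouth, towards the vessel to within 0.2 rad. Round the -y half, 62 mm from the centre, a wall stands 3 mm higher than the top cover; across the mouth there is only a lip, 9 mm above the floor, in front of the lower covers.
- seat (a point): centre of the round recess in the dark collar on the open vessel's mouth, at the height of the recess's floor; z up, x and y the bath's axes (stack on the -y side, about 150 mm away). Recess 124 mm across, 4 mm deep; its lip is 10 mm wide; inside its floor the mouth is a 90 mm hole. A seated cover stands 2 mm above the lip, its centre 3 mm above this point. The deck is 18 mm below.
- hold_down_pivot (a point): point on the vertical axis of the hold-down arm (7 mm above the underside of its hub), fixed to the bath
- hold_down_knob (a point): centre of the upright red knob on the free end of the steel hold-down arm; knob 15 mm across, 26 mm tall (13 mm above and below this point), standing on the arm (6 mm thick, 16 mm wide), 60 mm from its vertical axis. The arm passes 1.5 mm above a seated cover and would strike one lying on the lip.
- hold_down (a joint): hold-down arm's angle in rad: 0 is swung fully away from the vessel, grows clockwise seen from above, 1.50 is its stop, pointing over the vessel. Friction about 0.06 N m; it stays where it is left.
- bath: white media bath, 300 mm (x) by 400 mm (y), flat deck 200 mm above the bench; origin under its centre. It carries the rack, the vessel with its collar and, behind the rack, a 60 mm tall grey circulator head
- media_bottle: bottle with blue cap, 76 mm across, 170 mm tall, origin at its foot; a bystander
- beaker: clear beaker, 84 mm across, 100 mm tall; a bystander
- amber_jar: amber jar with white lid, 64 mm across, 85 mm tall; a bystander
- vial_rack: white block of amber vials, 75 by 120 mm, 58 mm tall; a bystander
- timer: white bench timer, 65 by 75 by 24 mm; a bystander
- weigh_dish: small steel weighing dish, 80 mm across, 22 mm tall; a bystander
- collar_lip (a point): point above the seat at the height of the top of the collar's lip (4 mm above the recess's floor). Before it is slid, the top cover's underside lies 1 to 5 mm higher than this lip
There are look-alikes about, which are no part of the job. What is shaped like the part that bears cover_top_mid but black or grey is not meant.

How it is judged:
On the way:
1. the top cover has dropped flat into the collar's recess while the hold-down arm is still swung away (horizontal distance between cover_top_mid and seat below 0.006 m and z of cover_top_mid in the frame of seat below 0.0045 m and angle between cover_top_mid's own z axis and vertical below 0.02 rad and value of joint hold_down below 0.7 rad), for 0.2 s.
At the end, for the whole second after the job is handed in: The former top cover lies flat in the collar's recess (centre within 6 mm of the recess's, at seated height within 1.5 mm, tilted less than 0.02 rad), the hold-down arm is swung over it to within 0.1 rad of its stop, and the other three covers lie in the rack within 8 mm of where they were (horizontal distance between cover_top_mid and seat below 0.006 m and z of cover_top_mid in the frame of seat between 0.0015 and 0.0045 m and angle between cover_top_mid's own z axis and vertical below 0.02 rad and value of joint hold_down above 1.4 rad and distance of each of cover_2_mid, cover_3_mid, cover_4_mid from where it was at the start of the episode below 0.008 m); the robot touches nothing.
It fails at once if the top cover is pressed with more than 20 N by the fingers (contact force between the fingers and cover_top above 20 N).
It fails at once if the top cover is lifted instead of slid (its centre more than 35 mm above the recess's floor; it starts 8 to 12 mm above) (z of cover_top_mid in the frame of seat above 0.035 m).
It fails at once if one of the covers beneath is dragged along by more than 15 mm (distance of any of cover_2_mid, cover_3_mid, cover_4_mid from where it was at the start of the episode above 0.015 m).
It fails at once if a bystander on the bench is moved by more than 15 mm (distance of any of media_bottle, beaker, amber_jar, vial_rack, timer, weigh_dish from where it was at the start of the episode above 0.015 m).
It also fails if it takes over 64 s, if anything falls off the work surface, if the arm or the gripper's body presses on something with over 40 N, if the wrist force passes 120 N, or if a joint passes its speed limit or range.

## Working session

There is one attempt and no reset: what is moved stays moved. The work goes in short steps, Python scripts to look and compute and a tool call to move; the robot and the scene stay as the last step left them, time stands still between calls to the robot, and variables do not carry over. Pictures are saved under pics/ and viewed, at most 10 in all, crops included, and the job is handed in when it is done.

Besides the shell and the picture viewer there is one more tool, called after "Request:" in YAML: its name, and indented under it one key for each argument. servo_tool: Moves the arm, as the interface text tells. Its arguments: {"type":"object","properties":{"rows":{"type":"array"},"hand":{"type":"number"},"newtons":{"type":"number"}},"required":["rows"]}

```bash
mkdir -p pics; python3 - <<'E'
from bench import status, vision
import cv2,pickle
s=status.state();print({k:s[k] for k in('t','ee_pos','ee_rot','wrist_force','grip_width')})
for n in('scene','side','wrist'):
    im=vision.get_image(n);pickle.dump(im,open(f'pics/{n}0.pkl','wb'));cv2.imwrite(f'pics/{n}0.png',im['color'][:,:,::-1]);print(n,im['fx'],im['cx'],im['cy'],-im['R'].T@im['t'])
E
```

```text
{'t': 0.0, 'ee_pos': array([0.14294347, 0.63364397, 0.30293113]), 'ee_rot': array([-3.47736219e-01, -3.12220544e+00,  2.80779444e-03]), 'wrist_force': array([ 0.87033823, -0.84036138, -0.16011861]), 'grip_width': 0.08546874569384219}
scene 517.6833913593593 311.93257612062865 197.25783432005113 [1.32803749 0.70087259 1.03681275]
side 407.4584615903207 313.4480890953839 204.8110948398793 [ 0.35434815 -1.02834039  0.83747014]
wrist 309.70691628693146 318.01174803706175 197.51125896521077 [0.07401505 0.65008639 0.37368015]
```

View pics/scene0.png

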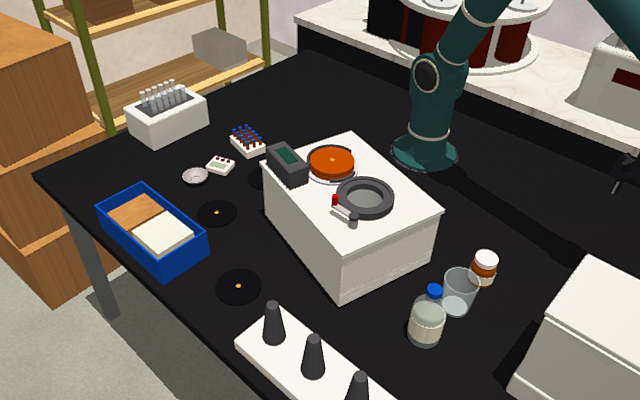

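View pics/side0.png

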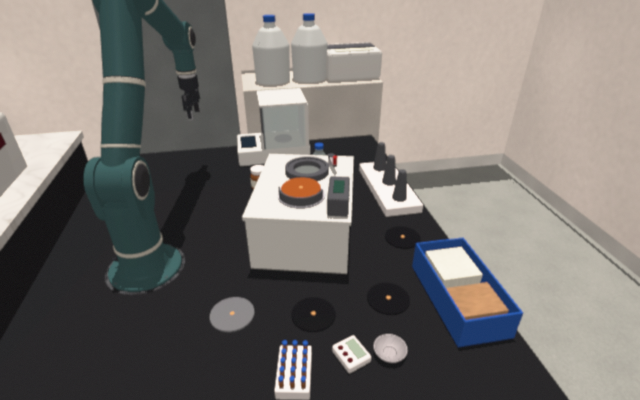

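Both views show the bath: amber stack at scene (331,162) / side (301,190), collar at scene (365,197) / side (307,168), red knob at scene (335,200). I'll zoom in.

```bash
python3 - <<'E'
import cv2,numpy as np
a=cv2.imread('pics/scene0.png')[135:245,255:415];b=cv2.imread('pics/side0.png')[145:225,240:360]
a=cv2.resize(a,None,fx=5,fy=5,interpolation=cv2.INTER_CUBIC)[:,:800];cv2.imwrite('pics/a.png',a)
cv2.imwrite('pics/b.png',cv2.resize(b,None,fx=6,fy=6,interpolation=cv2.INTER_CUBIC))
E
```

```text
(no output)
```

View pics/a.png

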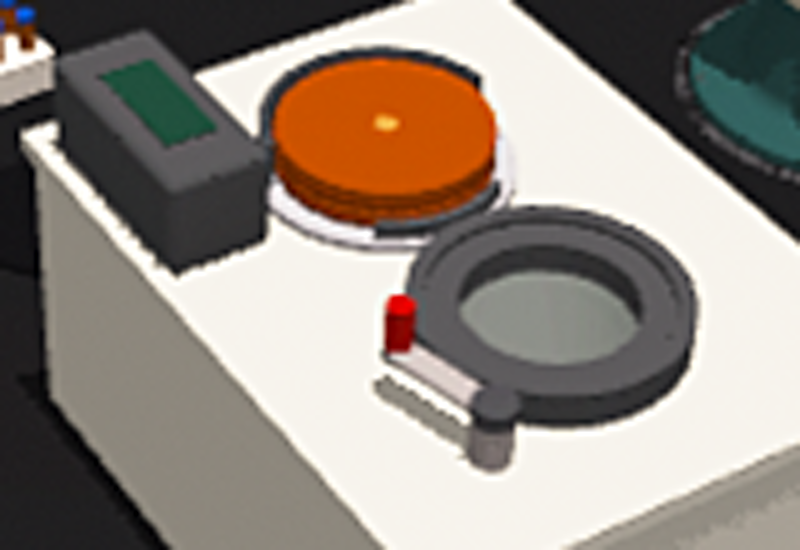

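View pics/b.png

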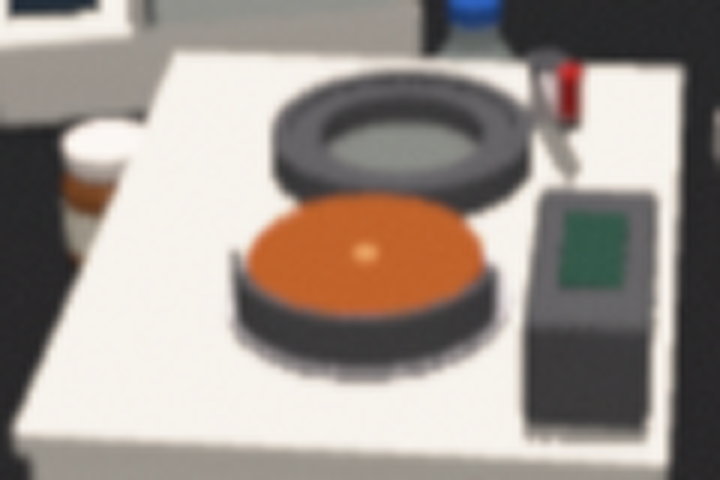

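Scene crop: cover dot (386,122), collar outer lip left 408 to right 697, top 207; knob top (400,303), hub top (497,403). Side crop: dot (365,253), lip x 274–531, top y 70; knob top (570,68), hub (547,58).

```bash
cat > h.py <<'E'
import numpy as np,pickle,cv2
from scipy.optimize import least_squares
def ray(im,p):
    d=np.array([(p[0]-im['cx'])/im['fx'],(p[1]-im['cy'])/im['fy'],1]); 
    return -im['R'].T@im['t'], im['R'].T@(d/np.linalg.norm(d))
def rayw(im,p):
    u=np.array([p[0]-im['cx'],p[1]-im['cy']]);r=np.hypot(*u);th=r/im['fx']
    d=np.r_[np.sin(th)*u/max(r,1e-9),np.cos(th)]
    return -im['R'].T@im['t'], im['R'].T@d
def projw(im,X):
    c=im['R']@X+im['t'];r=np.hypot(c[0],c[1]);th=np.arctan2(r,c[2])
    return np.array([im['cx'],im['cy']])+im['fx']*th*c[:2]/r
def plane(cd,z): c,d=cd; return c+d*(z-c[2])/d[2]
def tri(rs):
    A=sum(np.eye(3)-np.outer(d,d) for c,d in rs);b=sum((np.eye(3)-np.outer(d,d))@c for c,d in rs)
    X=np.linalg.solve(A,b);return X,[np.linalg.norm(np.cross(X-c,d)) for c,d in rs]
def circ(P,R=None):
    P=np.array(P)[:,:2]
    f=lambda v:np.hypot(*(P-v[:2]).T)-(v[2] if R is None else R)
    s=least_squares(f,np.r_[P.mean(0),.06][:3 if R is None else 2],loss='soft_l1',f_scale=.002)
    return s.x, np.sqrt(np.mean(s.fun**2))
E
python3 - <<'E'
from h import *
np.set_printoptions(precision=4,suppress=True)
S=pickle.load(open('pics/scene0.pkl','rb'));D=pickle.load(open('pics/side0.pkl','rb'))
a=lambda p:ray(S,((p[0]+.5)/5-.5+255,(p[1]+.5)/5-.5+135));b=lambda p:ray(D,((p[0]+.5)/6-.5+240,(p[1]+.5)/6-.5+145))
print('dot',tri([a((386,122)),b((365,253))]),plane(a((386,122)),.231),plane(b((365,253)),.231))
print('knobtop',tri([a((400,303)),b((570,68))]));print('hub',tri([a((497,398)),b((547,56))]))
print(circ([plane(a(p),.222) for p in [(410,285),(440,238),(490,213),(545,206),(620,224),(670,260),(697,310)]]))
print(circ([plane(b(p),.222) for p in [(274,140),(295,100),(345,76),(405,70),(470,82),(515,110),(531,145)]]))
for f,ps in((a,[(25,140),(505,0),(390,550)]),(b,[(176,52),(685,68),(15,435),(668,465)])): print([plane(f(p),.2) for p in ps])
E
```

```text
dot (array([0.4894, 0.0005, 0.2292]), [np.float64(0.0011354690276141445), np.float64(0.001135469027614155)]) [0.4898 0.0021 0.231 ] [ 0.4897 -0.004   0.231 ]
knobtop (array([0.6195, 0.1232, 0.2578]), [np.float64(0.0006419541575235412), np.float64(0.0006419541575234325)])
hub (array([0.6198, 0.1833, 0.2364]), [np.float64(0.0009270272059951666), np.float64(0.000927027205995107)])
(array([0.5307, 0.1464, 0.0692]), np.float64(0.0010782501891712472))
(array([0.5299, 0.1398, 0.0692]), np.float64(0.002457629184124059))
[array([ 0.6048, -0.1529,  0.2   ]), array([ 0.321 , -0.0538,  0.2   ]), array([0.6975, 0.1896, 0.2   ])]
[array([0.4207, 0.3039, 0.2   ]), array([0.7124, 0.2241, 0.2   ]), array([ 0.3145, -0.0839,  0.2   ]), array([ 0.6026, -0.1633,  0.2   ])]
```

Request:
servo_tool:
  rows:
    - [[-20, -20, -30], 0]
    - [[-43, -42, -10], 0]
    - [[-43, -42, -10], 0]
    - [[-43, -42, -10], 0]
    - [[-43, -42, -10], 0]
    - [[-43, -42, -10], 0]
    - [[-43, -42, -10], 0]
    - [[-43, -42, -10], 0]
    - [[-43, -42, -10], 0]
    - [[-43, -42, -10], 0]
  hand: 1
  newtons: 20

```text
t: 1.4
ee_pos: [0.4531, 0.1544, 0.4243]
ee_rot: [0.347, 3.122, 0.001]
wrist_force: [1.4, 0.2, 0.5]
grip_width: -0.0004
grasp_force: 0.0
```

Request:
servo_tool:
  rows:
    - [[-28, -36, 0], 0]
    - [[-28, -36, 0], 0]
    - [[-28, -36, 0], 0]
    - [[0, 0, 0], 0]

```text
t: 1.9
ee_pos: [0.5113, 0.0287, 0.4238]
ee_rot: [0.359, 3.121, -0.002]
wrist_force: [-0.4, 0.1, 1.2]
grip_width: -0.0003
grasp_force: 0.0
```

```bash
python3 - <<'E'
from bench import status, vision
from h import *
s=status.state();print(s['t'],s['ee_pos'],s['ee_rot'],s['wrist_force'])
im=vision.get_image('wrist');pickle.dump(im,open('pics/w1.pkl','wb'));cv2.imwrite('pics/w1.png',im['color'][:,:,::-1])
for X in([.4895,0,.23],[.5305,.144,.222],[.6195,.123,.258],[.62,.183,.236]):print(projw(im,np.array(X)))
E
```

```text
1.9 [0.51130091 0.02867218 0.42384918] [ 3.58562255e-01  3.12062643e+00 -2.11827786e-03] [-0.35434422  0.07103624  1.21580496]
[279.87365641 174.88373675]
[439.94621241 181.85488096]
[440.09238175 285.01428505]
[484.66205245 258.96692287]
```

View pics/w1.png

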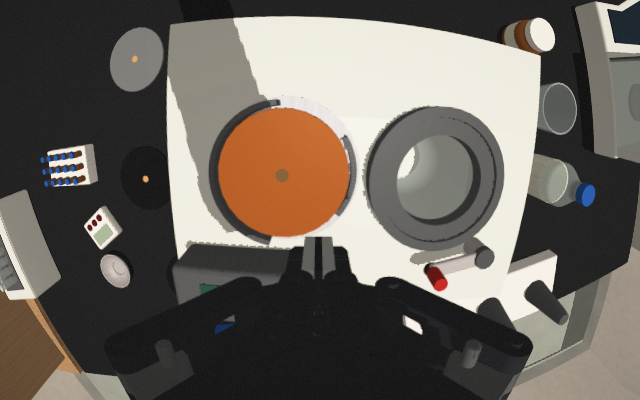

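Wrist view: cover dot (282,175), collar outer lip 364–504 × 106–250, knob top (440,286), hub (484,259), all agreeing with my projections within 2–3 px. Refine the circles.

```bash
python3 - <<'E'
from h import *
np.set_printoptions(precision=4,suppress=True)
im=pickle.load(open('pics/w1.pkl','rb'));c=im['color'];hsv=cv2.cvtColor(c,cv2.COLOR_RGB2HSV)
print('dot',plane(rayw(im,(282,175.2)),.231))
m=((hsv[...,1]>150)&(hsv[...,0]<20)&(hsv[...,2]>120)).astype('uint8');m[:90]=0;m[240:]=0;m[:,:200]=0;m[:,365:]=0
k=max(cv2.findContours(m,0,1)[0],key=cv2.contourArea)[:,0]
for z in(.229,.231,.233):
    print('cover',z,circ([plane(rayw(im,p),z) for p in k]),circ([plane(rayw(im,p),z) for p in k],.059))
# collar outer: radial search from the inside out, last dark->white step
g=c.max(2).astype(float);P=[];ctr=np.array([434,178.])
for t in np.radians(np.arange(-170,60,4)):
    r=np.arange(58,85,.5);q=ctr+np.outer(r,[np.cos(t),np.sin(t)])
    v=cv2.remap(g.astype('float32'),q[:,0].astype('float32')[None],q[:,1].astype('float32')[None],1)[0]
    i=np.argmax(v>160)
    if i>0:P.append(q[i])
Q=[plane(rayw(im,p),.222) for p in P];print(len(P),'collar outer',circ(Q),circ(Q,.072))
# recess edge/bore shown by hand-read points for the hole: z .218 radius .045
print('knob',plane(rayw(im,(441,286)),.258),'hub',plane(rayw(im,(486,258)),.236))
v=circ(Q,.072)[0]
vis=cv2.resize(c[90:265,340:520,::-1],None,fx=3.3,fy=3.3,interpolation=cv2.INTER_CUBIC)
for R,z in((.072,.222),(.062,.222),(.045,.218)):
  for a in np.arange(0,6.28,.15):
    p=projw(im,np.array([v[0]+R*np.cos(a),v[1]+R*np.sin(a),z]));cv2.circle(vis,tuple(int(x) for x in (p-[340,90]+.5)*3.3),1,(0,255,0),-1)
cv2.imwrite('pics/v.png',vis)
E
```

```text
dot [0.49   0.0019 0.231 ]
cover 0.229 (array([0.4899, 0.0012, 0.0582]), np.float64(0.00041915686533797826)) (array([0.49  , 0.0012]), np.float64(0.0009206037068133864))
cover 0.231 (array([0.4896, 0.0015, 0.0577]), np.float64(0.0004159985437214693)) (array([0.4897, 0.0015]), np.float64(0.0013250107205830034))
cover 0.233 (array([0.4892, 0.0018, 0.0573]), np.float64(0.0004128402350695325)) (array([0.4894, 0.0018]), np.float64(0.0017461985210945738))
57 collar outer (array([0.5317, 0.1421, 0.0752]), np.float64(0.0008500399031820797)) (array([0.5293, 0.1449]), np.float64(0.002352674857159516))
knob [0.621  0.1239 0.258 ] hub [0.6193 0.1847 0.236 ]
```

View pics/v.png

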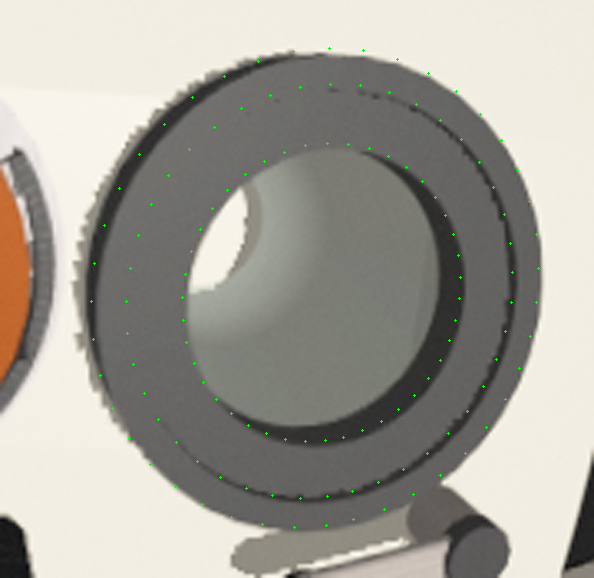

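Overlay shows the fit about 1 px too far up/left (≈1 mm), so the seat is ≈ (0.530, 0.1455) and the cover centre is (0.4897, 0.0015). They are 150 mm apart, as specified. Now going above the cover.

Request:
servo_tool:
  rows:
    - [[5, -10.5, 30], 0]
    - [[5, -10.5, 30], 0]
    - [[5, -10.4, 30], 0]
    - [[0, 0, 15], 0]
    - [[0, 0, 5], 0]
    - [[0, 0, 1], 0]
    - [[0, 0, 0], 0]

```text
t: 2.82
ee_pos: [0.4897, 0.0055, 0.3136]
ee_rot: [0.347, 3.121, 0.001]
wrist_force: [-0.4, -0.4, 0.4]
grip_width: -0.0001
grasp_force: 0.0
```

Request:
servo_tool:
  rows:
    - [[0, -2, 0.6], 0]
    - [[0, -2, 0.6], 0]
    - [[0, 0, 0.6], 0]
    - [[0, 0, 0.6], 0]
    - [[0, 0, 0.6], 0]
    - [[0, 0, 0.6], 0]
    - [[0, 0, 0.6], 0]

```text
t: 3.7
ee_pos: [0.4882, 0.0012, 0.3086]
ee_rot: [0.348, 3.122, -0.0]
wrist_force: [-0.1, -0.1, 0.4]
grip_width: 0.0002
grasp_force: 0.0
```

Request:
servo_tool:
  rows:
    - [[0, 0, 0.5], 0]
    - [[0, 0, 0.5], 0]
    - [[0, 0, 0.5], 0]
    - [[0, 0, 0.5], 0]

```text
t: 4.2
ee_pos: [0.4882, 0.0012, 0.3067]
ee_rot: [0.348, 3.122, 0.0]
wrist_force: [0.1, 0.3, 0.8]
grip_width: -0.0001
grasp_force: 0.0
```

Request:
servo_tool:
  rows:
    - [[0, 0, 0.4], 0]
    - [[0, 0, 0.4], 0]
    - [[0, 0, 0.4], 0]

```text
t: 4.58
ee_pos: [0.4882, 0.0012, 0.3055]
ee_rot: [0.348, 3.122, 0.0]
wrist_force: [-0.1, 0.2, -0.7]
grip_width: -0.0002
grasp_force: 0.0
```

Request:
servo_tool:
  rows:
    - [[0, 0, 0.4], 0]
    - [[0, 0, 0.4], 0]
    - [[0, 0, 0.4], 0]

```text
t: 4.95
ee_pos: [0.4882, 0.0012, 0.3043]
ee_rot: [0.348, 3.122, 0.0]
wrist_force: [-0.2, 0.1, 0.4]
grip_width: 0.0001
grasp_force: 0.0
```

Request:
servo_tool:
  rows:
    - [[0, 0, 0.4], 0]
    - [[0, 0, 0.4], 0]
    - [[0, 0, 0.4], 0]

```text
t: 5.32
ee_pos: [0.4882, 0.0012, 0.3031]
ee_rot: [0.348, 3.122, 0.0]
wrist_force: [-0.0, -0.1, 0.5]
grip_width: 0.0
grasp_force: 0.0
```

Request:
servo_tool:
  rows:
    - [[0, 0, 0.4], 0]
    - [[0, 0, 0.4], 0]

```text
t: 5.58
ee_pos: [0.4884, 0.0012, 0.3026]
ee_rot: [0.348, 3.122, 0.0]
wrist_force: [-1.5, 0.3, 5.6]
grip_width: -0.0002
grasp_force: 2.7
```

Request:
servo_tool:
  rows:
    - [[0, 1, 0], 0]
    - [[0, 2, 0], 0]
    - [[-0.1, 2.5, 0], 0]
    - [[-0.1, 2.5, 0], 0]
    - [[-0.1, 2.5, 0], 0]

```text
t: 6.2
ee_pos: [0.4912, 0.0114, 0.3027]
ee_rot: [0.348, 3.121, 0.0]
wrist_force: [-1.1, -0.9, 5.4]
grip_width: -0.0002
grasp_force: 2.7
```

Request:
servo_tool:
  rows:
    - [[-0.1, 2.5, 0], 0]
    - [[-0.1, 2.5, 0], 0]
    - [[-0.1, 2.5, 0], 0]
    - [[-0.1, 2.5, 0], 0]
    - [[-0.1, 2.5, 0], 0]
    - [[-0.1, 2.5, 0], 0]

```text
t: 6.95
ee_pos: [0.4951, 0.0259, 0.3026]
ee_rot: [0.348, 3.121, 0.0]
wrist_force: [-0.4, -0.8, 5.6]
grip_width: 0.0
grasp_force: 2.7
```

```bash
cat >> h.py <<'E'
def look(n,z):
    from bench import vision,status
    im=vision.get_image('wrist');pickle.dump(im,open(f'pics/{n}.pkl','wb'));c=im['color'];cv2.imwrite(f'pics/{n}.png',c[:,:,::-1])
    hsv=cv2.cvtColor(c,cv2.COLOR_RGB2HSV)
    m=((hsv[...,1]>150)&(hsv[...,0]<20)&(hsv[...,2]>120)).astype('uint8');m[:,:150]=0
    k=max(cv2.findContours(m,0,1)[0],key=cv2.contourArea)[:,0]
    s=status.state();print(s['t'],s['ee_pos'],s['wrist_force'],cv2.boundingRect(k))
    print(circ([plane(rayw(im,p),z) for p in k],.0583))
E
python3 -c "
from h import *
look('w2',.2296)"
```

```text
7.0 [0.49515155 0.02632583 0.30263261] [-0.18362937 -1.31606819  6.84573964] (170, 139, 258, 157)
(array([0.48552161, 0.01019384]), np.float64(0.01948219300005029))
```

View pics/w2.png

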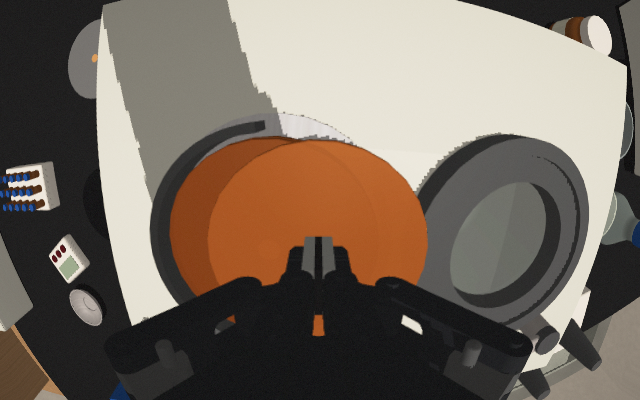

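The top cover (edge 208–428) moves with the fingers, and the one under it (left edge 170) has stayed in the rack. Continuing.

Request:
servo_tool:
  rows:
    - [[-0.1, 2.5, 0], 0]
    - [[-0.1, 2.5, 0], 0]
    - [[-0.1, 2.5, 0], 0]
    - [[-0.1, 2.5, 0], 0]
    - [[-0.1, 2.5, 0], 0]
    - [[-0.1, 2.5, 0], 0]
    - [[-0.1, 2.5, 0], 0]
    - [[-0.1, 2.5, 0], 0]

```text
t: 8.0
ee_pos: [0.5002, 0.0453, 0.3026]
ee_rot: [0.348, 3.121, 0.0]
wrist_force: [0.3, -1.8, 5.2]
grip_width: -0.0001
grasp_force: 2.7
```

Request:
servo_tool:
  rows:
    - [[-0.1, 2.5, 0], 0]
    - [[-0.1, 2.5, 0], 0]
    - [[-0.1, 2.5, 0], 0]
    - [[-0.1, 2.5, 0], 0]

```text
t: 8.5
ee_pos: [0.5028, 0.055, 0.3026]
ee_rot: [0.348, 3.122, 0.0]
wrist_force: [-0.4, -1.1, 4.9]
grip_width: -0.0002
grasp_force: 2.5
```

Request:
servo_tool:
  rows:
    - [[-0.1, 2.0, 0], 0]
    - [[-0.1, 2.0, 0.05], 0]
    - [[-0.1, 2.0, 0.05], 0]

```text
t: 8.88
ee_pos: [0.5043, 0.0608, 0.3024]
ee_rot: [0.348, 3.122, 0.0]
wrist_force: [0.2, -0.2, 5.1]
grip_width: -0.0001
grasp_force: 2.5
```

Request:
servo_tool:
  rows:
    - [[-0.1, 2.0, 0.1], 0]
    - [[-0.1, 2.0, 0.1], 0]
    - [[-0.1, 2.0, 0.1], 0]

```text
t: 9.25
ee_pos: [0.506, 0.0666, 0.3022]
ee_rot: [0.348, 3.122, 0.0]
wrist_force: [0.1, -0.6, 5.7]
grip_width: -0.0001
grasp_force: 2.8
```

Request:
servo_tool:
  rows:
    - [[-0.1, 2.0, 0.1], 0]
    - [[-0.1, 2.0, 0.1], 0]
    - [[-0.1, 2.0, 0.1], 0]
    - [[-0.1, 2.0, 0.1], 0]

```text
t: 9.75
ee_pos: [0.5082, 0.0743, 0.3019]
ee_rot: [0.348, 3.121, 0.0]
wrist_force: [0.0, -1.3, 5.9]
grip_width: 0.0001
grasp_force: 3.1
```

Request:
servo_tool:
  rows:
    - [[-0.1, 2.0, 0.1], 0]
    - [[-0.1, 2.0, 0.1], 0]
    - [[-0.1, 2.0, 0.1], 0]
    - [[-0.1, 2.0, 0.1], 0]

```text
t: 10.25
ee_pos: [0.5105, 0.0819, 0.3017]
ee_rot: [0.348, 3.121, 0.0]
wrist_force: [-0.5, -0.9, 7.2]
grip_width: -0.0005
grasp_force: 3.5
```

```bash
python3 - <<'E'
from h import *
look('w3',.228)
from bench import vision
a=vision.get_image('scene');pickle.dump(a,open('pics/s3.pkl','wb'));c1=a['color'][135:245,255:415,::-1];c2=vision.get_image('wrist')['color'][100:320,130:600,::-1]
A=cv2.resize(c1,None,fx=4,fy=4,interpolation=cv2.INTER_CUBIC);A=A[:,:640];B=cv2.resize(c2,(320,150))
cv2.imwrite('pics/m3.png',np.vstack([A,np.pad(B,((0,0),(0,320),(0,0)))]))
E
```

```text
10.3 [0.51051603 0.082214   0.30165849] [-0.14812492 -0.76275656  6.73387386] (150, 139, 276, 175)
(array([0.49515754, 0.04955728]), np.float64(0.02042603598530008))
```

View pics/m3.png

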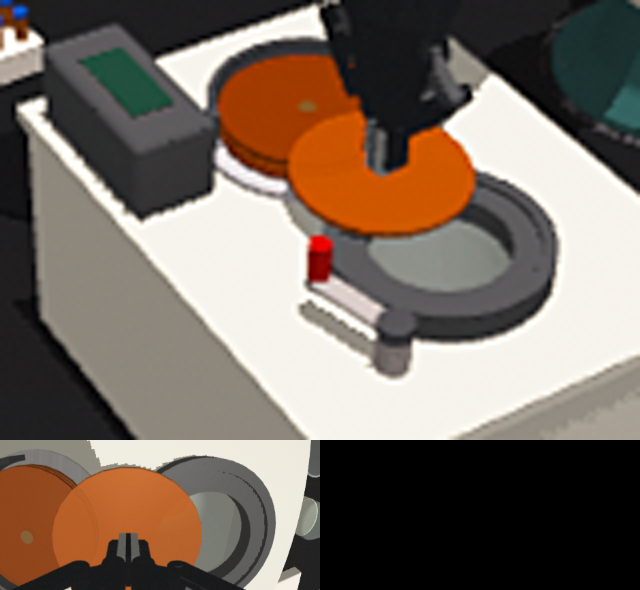

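The top cover is bridging stack and collar, centred under the fingers, and the second one (dot visible) is still in the rack.

Request:
servo_tool:
  rows:
    - [[-0.1, 2.0, 0.03], 0]
    - [[-0.1, 2.0, 0.03], 0]
    - [[-0.1, 2.0, 0.03], 0]
    - [[-0.1, 2.0, 0.03], 0]
    - [[-0.1, 2.0, 0.03], 0]

```text
t: 11.02
ee_pos: [0.5131, 0.0916, 0.3014]
ee_rot: [0.348, 3.121, 0.0]
wrist_force: [-0.5, -1.0, 7.2]
grip_width: 0.0003
grasp_force: 3.1
```

Request:
servo_tool:
  rows:
    - [[-0.1, 2.0, 0.03], 0]
    - [[-0.1, 2.0, 0.03], 0]
    - [[-0.1, 2.0, 0.03], 0]
    - [[-0.1, 2.0, 0.03], 0]
    - [[-0.1, 2.0, 0.03], 0]

```text
t: 11.65
ee_pos: [0.5157, 0.1012, 0.3011]
ee_rot: [0.348, 3.122, 0.0]
wrist_force: [0.2, -1.0, 5.6]
grip_width: -0.0001
grasp_force: 2.9
```

Request:
servo_tool:
  rows:
    - [[-0.1, 2.0, 0.06], 0]
    - [[-0.1, 2.0, 0.06], 0]
    - [[-0.1, 2.0, 0.06], 0]
    - [[-0.1, 2.0, 0.06], 0]

```text
t: 12.15
ee_pos: [0.5178, 0.1089, 0.3009]
ee_rot: [0.348, 3.122, 0.0]
wrist_force: [0.2, -2.0, 5.2]
grip_width: 0.0002
grasp_force: 3.1
```

Request:
servo_tool:
  rows:
    - [[-0.1, 2.0, 0.08], 0]
    - [[-0.1, 2.0, 0.08], 0]
    - [[-0.1, 2.0, 0.08], 0]
    - [[-0.1, 2.0, 0.08], 0]

```text
t: 12.65
ee_pos: [0.52, 0.1166, 0.3006]
ee_rot: [0.348, 3.122, 0.0]
wrist_force: [-0.7, -2.0, 6.3]
grip_width: -0.0002
grasp_force: 3.4
```

Request:
servo_tool:
  rows:
    - [[-0.1, 2.0, 0.06], 0]
    - [[-0.1, 2.0, 0.06], 0]
    - [[-0.1, 2.0, 0.06], 0]
    - [[-0.1, 2.0, 0.06], 0]

```text
t: 13.15
ee_pos: [0.5222, 0.1244, 0.3005]
ee_rot: [0.348, 3.121, 0.0]
wrist_force: [0.2, -0.1, 6.1]
grip_width: 0.0003
grasp_force: 3.1
```

```bash
python3 - <<'E'
from h import *
look('w4',.227)
E
```

```text
13.2 [0.52226509 0.12473611 0.30045661] [ 0.6957247  -1.23975863  6.11978031] (205, 140, 221, 146)
(array([0.52336544, 0.12337944]), np.float64(0.021430351995494062))
```

View pics/w4.png

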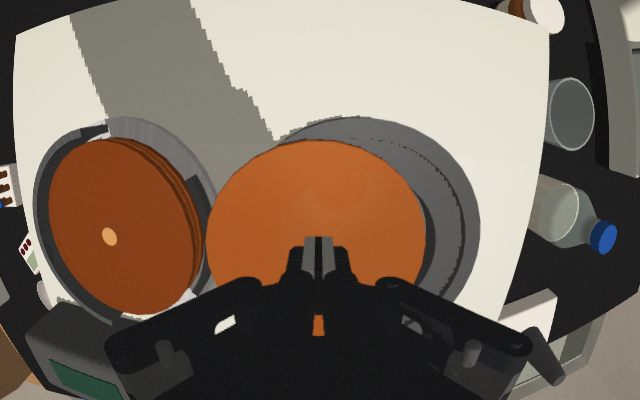

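The cover (206–427) lies on the collar's lip, roughly 25 mm short. I'll measure the remaining offset with clean edge points of cover and recess rim.

```bash
cat > off.py <<'E'
from h import *
def run(n,zc):
    im=pickle.load(open(f'pics/{n}.pkl','rb'));c=im['color'];hsv=cv2.cvtColor(c,cv2.COLOR_RGB2HSV)
    m=((hsv[...,1]>150)&(hsv[...,0]<20)&(hsv[...,2]>120)).astype('uint8');m[:,:206]=0
    k=max(cv2.findContours(m,0,1)[0],key=cv2.contourArea)[:,0];k=k[(k[:,1]<245)&(k[:,0]>207)&((k[:,0]<275)|(k[:,0]>365)|(k[:,1]<200))]
    C=circ([plane(rayw(im,p),zc) for p in k],.0587);print('cover',C,circ([plane(rayw(im,p),zc) for p in k]),len(k))
    w=hsv[...,2].astype('float32');P=[];ctr=projw(im,np.array([.5303,.1455,.222]))
    for t in np.radians(np.arange(-100,45,4)):
        r=np.arange(60,125,.5).astype('float32');q=ctr+np.outer(r,[np.cos(t),np.sin(t)]);q=q.astype('float32')
        v=cv2.remap(w,q[None,:,0].copy(),q[None,:,1].copy(),1)[0];s=cv2.remap(hsv[...,1].astype('float32'),q[None,:,0].copy(),q[None,:,1].copy(),1)[0]
        i=np.argmax((v>160)&(s<60))
        if i:P.append(q[i])
    Q=[plane(rayw(im,p),.222) for p in P];L=circ(Q,.072);print('collar',L,circ(Q),len(Q))
    d=L[0]-C[0][:2];print('world d',d,'tool d',np.array([-.976*d[0]+.22*d[1],.22*d[0]+.976*d[1]])*1e3)
E
python3 -c "
import numpy as np;np.set_printoptions(precision=4,suppress=True)
from off import run;run('w4',.2275);run('w1',.2296)"
```

```text
cover (array([0.5242, 0.1236]), np.float64(0.00035198494753644515)) (array([0.5234, 0.1238, 0.058 ]), np.float64(0.00027042191801337324)) 289
collar (array([0.5317, 0.1459]), np.float64(0.00013005879727151043)) (array([0.5324, 0.1477, 0.0701]), np.float64(0.0001237858911925657)) 10
world d [0.0076 0.0223] tool d [-2.4953 23.4516]
cover (array([0.4904, 0.0013]), np.float64(0.0005822590898658511)) (array([0.4901, 0.0013, 0.0582]), np.float64(0.00033685396051818373)) 292
collar (array([0.5311, 0.1462]), np.float64(0.0004251560705649413)) (array([0.5314, 0.1454, 0.0727]), np.float64(0.0003703373794226724)) 37
world d [0.0407 0.1448] tool d [ -7.8707 150.3285]
```

Request:
servo_tool:
  rows:
    - [[-0.2, 2.0, 0.05], 0]
    - [[-0.2, 2.0, 0.05], 0]
    - [[-0.2, 2.0, 0.05], 0]
    - [[-0.2, 2.0, 0.05], 0]
    - [[-0.2, 2.0, 0.05], 0]

```text
t: 13.82
ee_pos: [0.5251, 0.1337, 0.2999]
ee_rot: [-0.348, -3.122, 0.001]
wrist_force: [-1.1, -2.7, 5.3]
grip_width: -0.0001
grasp_force: 2.5
```

Request:
servo_tool:
  rows:
    - [[-0.2, 2.0, 0.1], 0]
    - [[-0.2, 2.0, 0.1], 0]
    - [[-0.2, 2.0, 0.1], 0]

```text
t: 14.2
ee_pos: [0.5269, 0.1394, 0.2995]
ee_rot: [-0.348, -3.122, 0.0]
wrist_force: [-0.6, -1.8, 4.9]
grip_width: 0.0
grasp_force: 2.4
```

Request:
servo_tool:
  rows:
    - [[-0.1, 1.2, 0.1], 0]
    - [[-0.1, 1.2, 0.1], 0]
    - [[-0.1, 1.2, 0.1], 0]

```text
t: 14.58
ee_pos: [0.5281, 0.1429, 0.2993]
ee_rot: [0.348, 3.122, -0.0]
wrist_force: [-0.5, -1.4, 5.5]
grip_width: -0.0003
grasp_force: 2.7
```

Request:
servo_tool:
  rows:
    - [[-0.1, 1.0, 0.05], 0]
    - [[-0.1, 1.0, 0.05], 0]
    - [[-0.1, 1.0, 0.05], 0]

```text
t: 14.95
ee_pos: [0.529, 0.1458, 0.2991]
ee_rot: [0.348, 3.122, -0.0]
wrist_force: [-1.2, -1.0, 5.5]
grip_width: 0.0001
grasp_force: 2.5
```

```bash
python3 -c "
import numpy as np;np.set_printoptions(precision=4,suppress=True)
from h import look
look('w5',.226)
from off import run;run('w5',.226)"
```

```text
15.0 [0.5291 0.146  0.2991] [-0.5516 -1.4265  5.744 ] (179, 138, 221, 157)
(array([0.5244, 0.1299]), np.float64(0.021774533072708244))
cover (array([0.5261, 0.131 ]), np.float64(0.0003245438834316609)) (array([0.5251, 0.1318, 0.0576]), np.float64(0.00023513368325900558)) 237
collar (array([0.5325, 0.1454]), np.float64(0.00026651149234190714)) (array([0.5408, 0.1549, 0.0598]), np.float64(0.00023514735102336075)) 4
world d [0.0064 0.0144] tool d [-3.111  15.4418]
```

Request:
servo_tool:
  rows:
    - [[-0.1, 0.7, 0.05], 0]
    - [[-0.1, 0.7, 0.05], 0]

```text
t: 15.25
ee_pos: [0.5295, 0.1471, 0.299]
ee_rot: [-0.348, -3.122, 0.0]
wrist_force: [-0.3, -2.1, 5.3]
grip_width: -0.0
grasp_force: 2.6
```

The bounding box shows the cover stopped about 15 mm short while the fingers slid on over it. It must have tipped forward, so its leading edge caught the rim of the 90 mm hole. I'll lift off, press behind its centre so it levels on the lip, and slide again.

Request:
servo_tool:
  rows:
    - [[0, 0, -1], 0]
    - [[0, 0, -6], 0]
    - [[0, 0, -10], 0]
    - [[0, -20, -10], 0]
    - [[0, -20, 0], 0]
    - [[0, -5, 0], 0]
    - [[0, 0, 0], 0]

```text
t: 16.12
ee_pos: [0.5194, 0.1026, 0.3259]
ee_rot: [-0.35, -3.122, -0.001]
wrist_force: [0.4, -0.0, 0.2]
grip_width: 0.0002
grasp_force: 0.0
```

```bash
sed -i 's/m\[:,:206\]=0/m[:,:X0]=0/;s/(k\[:,0\]>207)/(k[:,0]>X0+1)/;s/def run(n,zc)/def run(n,zc,X0=206)/' off.py; python3 -c "
import numpy as np;np.set_printoptions(precision=4,suppress=True)
from h import look
look('w6',.226)
from off import run;run('w6',.226,170)"
```

```text
16.175 [0.5194 0.1033 0.3258] [-0.0139  0.7732 -0.7862] (267, 133, 188, 154)
(array([0.5236, 0.1319]), np.float64(0.014360913480728474))
cover (array([0.5261, 0.1307]), np.float64(0.0006176539889382985)) (array([0.525 , 0.1309, 0.0578]), np.float64(0.00040101915477006115)) 306
collar (array([0.5314, 0.1459]), np.float64(0.0004295129170226715)) (array([0.5317, 0.1448, 0.0729]), np.float64(0.0003204281801817596)) 37
world d [0.0053 0.0152] tool d [-1.7795 16.0165]
```

View pics/w6.png

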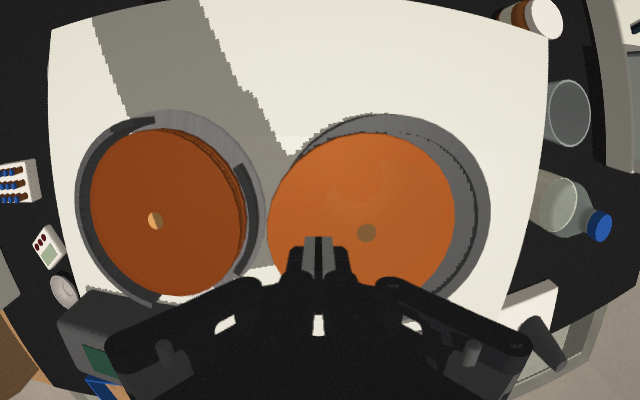

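The cover lies ~16 mm short (tool d = −1.8, 16), and the fingers are now 28 mm behind its centre, clear of it. Lower onto its rear part.

Request:
servo_tool:
  rows:
    - [[0, 0, 8], 0]
    - [[0, 0, 6], 0]
    - [[0, 0, 2], 0]
    - [[0, 0, 0.5], 0]
    - [[0, 0, 0.5], 0]
    - [[0, 0, 0.5], 0]
    - [[0, 0, 0.5], 0]
    - [[0, 0, 0.5], 0]
    - [[0, 0, 0.5], 0]

```text
t: 17.3
ee_pos: [0.5196, 0.1033, 0.3069]
ee_rot: [0.348, 3.122, 0.0]
wrist_force: [-0.2, -0.3, -0.4]
grip_width: -0.0003
grasp_force: 0.0
```

Request:
servo_tool:
  rows:
    - [[0, 0, 0.5], 0]
    - [[0, 0, 0.5], 0]
    - [[0, 0, 0.5], 0]
    - [[0, 0, 0.5], 0]
    - [[0, 0, 0.5], 0]
    - [[0, 0, 0.4], 0]
    - [[0, 0, 0.4], 0]

```text
t: 18.18
ee_pos: [0.5196, 0.1033, 0.3036]
ee_rot: [0.348, 3.122, 0.0]
wrist_force: [-0.4, -0.2, 0.0]
grip_width: 0.0002
grasp_force: 0.0
```

Request:
servo_tool:
  rows:
    - [[0, 0, 0.4], 0]
    - [[0, 0, 0.4], 0]
    - [[0, 0, 0.4], 0]
    - [[0, 0, 0.4], 0]

```text
t: 18.68
ee_pos: [0.5196, 0.1033, 0.302]
ee_rot: [0.348, 3.122, 0.0]
wrist_force: [-0.1, 0.6, 0.1]
grip_width: -0.0001
grasp_force: 0.2
```

Request:
servo_tool:
  rows:
    - [[0, 0, 0.4], 0]
    - [[0, 0, 0.4], 0]
    - [[0, 0, 0.3], 0]

```text
t: 19.05
ee_pos: [0.5195, 0.1033, 0.3009]
ee_rot: [0.348, 3.122, -0.0]
wrist_force: [-0.3, -0.2, 0.7]
grip_width: -0.0003
grasp_force: 0.3
```

Request:
servo_tool:
  rows:
    - [[0, 0, 0.3], 0]
    - [[0, 0, 0.3], 0]
    - [[0, 0, 0.3], 0]

```text
t: 19.42
ee_pos: [0.5199, 0.1033, 0.3007]
ee_rot: [0.348, 3.121, 0.001]
wrist_force: [-2.1, -0.9, 7.8]
grip_width: 0.0002
grasp_force: 3.6
```

It levelled on the lip (z matches 0.228) with 7.8 N. Slide on.

Request:
servo_tool:
  rows:
    - [[0, 0.7, -0.1], 0]
    - [[-0.1, 1.2, 0], 0]
    - [[-0.2, 1.6, 0], 0]
    - [[-0.2, 1.6, 0], 0]
    - [[-0.2, 1.6, 0], 0]

```text
t: 20.05
ee_pos: [0.5222, 0.1095, 0.3006]
ee_rot: [0.348, 3.121, 0.0]
wrist_force: [0.1, 0.6, 4.8]
grip_width: -0.0
grasp_force: 2.3
```

```bash
python3 -c "
import numpy as np;np.set_printoptions(precision=4,suppress=True)
from h import look
look('w7',.228)
from off import run;run('w7',.228,250)"
```

```text
20.1 [0.5223 0.1098 0.3006] [-0.5501 -0.1919  4.2255] (258, 136, 215, 163)
(array([0.5268, 0.1382]), np.float64(0.018334141004143344))
cover (array([0.5284, 0.137 ]), np.float64(0.00039135751839187993)) (array([0.5274, 0.1372, 0.0579]), np.float64(0.0001982620359408374)) 310
collar (array([0.5319, 0.1459]), np.float64(0.00014831301027468848)) (array([0.532 , 0.1463, 0.0716]), np.float64(0.00014751148116731882)) 15
world d [0.0035 0.0089] tool d [-1.4048  9.4826]
```

Request:
servo_tool:
  rows:
    - [[-0.2, 1.6, 0.02], 0]
    - [[-0.2, 1.6, 0.02], 0]
    - [[-0.2, 1.6, 0.02], 0]
    - [[-0.2, 1.2, 0.02], 0]

```text
t: 20.6
ee_pos: [0.5236, 0.1156, 0.2997]
ee_rot: [-0.347, -3.122, 0.0]
wrist_force: [0.4, -0.7, 1.1]
grip_width: -0.0002
grasp_force: 0.8
```

Request:
servo_tool:
  rows:
    - [[-0.1, 0.8, 0.3], 0]
    - [[-0.1, 0.8, 0.3], 0]
    - [[-0.1, 0.8, 0.3], 0]

```text
t: 20.98
ee_pos: [0.5244, 0.1178, 0.2988]
ee_rot: [-0.348, -3.122, 0.0]
wrist_force: [-0.1, -0.4, 0.3]
grip_width: 0.0002
grasp_force: 0.0
```

```bash
python3 -c "
import numpy as np;np.set_printoptions(precision=4,suppress=True)
from h import look
look('w8',.226)
from off import run;run('w8',.226,240)"
```

```text
21.025 [0.5245 0.1179 0.2988] [-0.2469 -0.0649 -0.3184] (256, 135, 215, 162)
(array([0.528 , 0.1453]), np.float64(0.018498068125121125))
cover (array([0.5297, 0.1439]), np.float64(0.0005431276551543509)) (array([0.5282, 0.1442, 0.0575]), np.float64(0.00019484818343563958)) 312
collar (array([0.5322, 0.1457]), np.float64(0.00014895091437413187)) (array([0.531 , 0.143 , 0.0748]), np.float64(0.00012842246444044774)) 12
world d [0.0025 0.0018] tool d [-2.0842  2.3468]
```

No contact at z = 0.2988 and ~2 mm remaining: the cover has probably dropped. Follow down to check.

Request:
servo_tool:
  rows:
    - [[0, 0, 0.4], 0]
    - [[0, 0, 0.4], 0]
    - [[0, 0, 0.4], 0]
    - [[0, 0, 0.4], 0]

```text
t: 21.52
ee_pos: [0.5246, 0.1176, 0.2975]
ee_rot: [0.348, 3.122, 0.0]
wrist_force: [0.2, -0.5, -1.5]
grip_width: -0.0004
grasp_force: 0.0
```

Request:
servo_tool:
  rows:
    - [[0, 0, 0.4], 0]
    - [[0, 0, 0.3], 0]
    - [[0, 0, 0.3], 0]

```text
t: 21.9
ee_pos: [0.5247, 0.1176, 0.2967]
ee_rot: [0.348, 3.122, 0.0]
wrist_force: [-0.4, -0.2, 3.2]
grip_width: 0.0002
grasp_force: 1.5
```

Contact at 0.2967 puts the top face at 0.224, so it is seated. Lift off and go to the far (+x) side of the knob.

Request:
servo_tool:
  rows:
    - [[0, 0, -2], 0]
    - [[0, 0, -12], 0]
    - [[0, 0, -20], 0]
    - [[0, 0, -16], 0]
    - [[-31, 7, 0], 0]
    - [[-32, 7, 0], 0]
    - [[-32, 7, 0], 0]
    - [[-32, 7, 0], 0]
    - [[0, 0, 0], 0]

```text
t: 23.02
ee_pos: [0.6561, 0.1167, 0.3463]
ee_rot: [0.349, 3.122, -0.002]
wrist_force: [0.3, -1.3, -0.1]
grip_width: -0.0003
grasp_force: 0.0
```

```bash
python3 - <<'E'
from h import *
np.set_printoptions(precision=4,suppress=True)
from bench import vision,status
s=status.state();print(s['t'],s['ee_pos'],s['ee_rot'],s['qpos'])
im=vision.get_image('wrist');c=im['color'];hsv=cv2.cvtColor(c,cv2.COLOR_RGB2HSV)
pc=projw(im,np.array([.531,.1455,.224]));print('pred centre px',pc)
m=((hsv[...,1]>150)&(hsv[...,0]<20)&(hsv[...,2]>120)&(hsv[...,0]>5)).astype('uint8')
for k in cv2.findContours(m,0,1)[0]:
    if cv2.contourArea(k)<800:continue
    k=k[:,0];Q=[plane(rayw(im,p),.224) for p in k];print(cv2.boundingRect(k),circ(Q),circ(Q,.0587))
w=hsv[...,2].astype('float32');P=[]
for t in np.radians(np.arange(-180,180,4)):
    r=np.arange(50,140,.5);q=(pc+np.outer(r,[np.cos(t),np.sin(t)])).astype('float32')
    g=lambda a:cv2.remap(a.astype('float32'),q[None,:,0].copy(),q[None,:,1].copy(),1)[0]
    i=np.argmax((g(w)>160)&(g(hsv[...,1])<60))
    if i:P.append(plane(rayw(im,q[i]),.222))
print('collar',len(P),circ(P,.072),circ(P))
S=vision.get_image('scene');hs=cv2.cvtColor(S['color'],cv2.COLOR_RGB2HSV)
r=((hs[...,1]>180)&((hs[...,0]<4)|(hs[...,0]>176))&(hs[...,2]>90)).astype('uint8');r[:150]=0;r[250:]=0;r[:,:300]=0;r[:,400:]=0
print('red',cv2.boundingRect(r))
cv2.imwrite('pics/w9.png',c[:,:,::-1])
E
```

```text
23.025 [0.6561 0.1167 0.3463] [ 0.3488  3.1215 -0.0017] [-0.5463  0.4788  0.4558  1.539  -0.2203  1.1749  1.2984]
pred centre px [317.8318  20.2672]
(223, 0, 185, 110) (array([0.5422, 0.1412, 0.0485]), np.float64(0.010174146411691027)) (array([0.5306, 0.1439]), np.float64(0.017967986936913722))
(59, 0, 120, 115) (array([ 0.4953, -0.0015,  0.0549]), np.float64(0.007628332806755591)) (array([ 0.492 , -0.0002]), np.float64(0.010389315373761096))
collar 30 (array([0.5309, 0.1455]), np.float64(0.00015756168338343702)) (array([0.5306, 0.1453, 0.0723]), np.float64(0.0001477604867843471))
red (332, 194, 6, 11)
```

Request:
servo_tool:
  rows:
    - [[0, 0, 15], 0]
    - [[0, 0, 13], 0]
    - [[0, 0, 5], 0]
    - [[4, 1, 0], 0]
    - [[6, 1, 0], 0]
    - [[7.7, 1.5, 0], 0]
    - [[5, -2, 0], 0]
    - [[5, -2, 0], 0]
    - [[5, -2, 0], 0]
    - [[5.5, -2, 0], 0]

```text
t: 24.38
ee_pos: [0.6162, 0.121, 0.3136]
ee_rot: [0.348, 3.122, 0.0]
wrist_force: [1.9, 1.1, 0.2]
grip_width: -0.0003
grasp_force: 0.6
```

Contact with the knob at ~2 N, as expected. Continue along the arc.

Request:
servo_tool:
  rows:
    - [[5.5, 0, 0], 0]
    - [[5.5, 0, 0], 0]
    - [[5.5, 0, 0], 0]
    - [[5.5, -0.5, 0], 0]
    - [[5.2, 1.8, 0], 0]
    - [[5.2, 1.8, 0], 0]
    - [[5.2, 1.8, 0], 0]
    - [[5.2, 1.8, 0], 0]

```text
t: 25.38
ee_pos: [0.5764, 0.1377, 0.3137]
ee_rot: [0.347, 3.121, 0.001]
wrist_force: [3.7, 0.7, -0.1]
grip_width: -0.0004
grasp_force: 1.4
```

```bash
cat > red.py <<'E'
from h import *
from bench import vision,status
s=status.state();print(s['t'],s['ee_pos'],s['wrist_force'])
for n in('scene','side'):
    S=vision.get_image(n);hs=cv2.cvtColor(S['color'],cv2.COLOR_RGB2HSV)
    r=((hs[...,1]>180)&((hs[...,0]<4)|(hs[...,0]>176))&(hs[...,2]>80)).astype('uint8');b=np.zeros_like(r)
    x,y=(300,160) if n=='scene' else (270,130)
    b[y:y+80,x:x+100]=r[y:y+80,x:x+100];q=cv2.moments(b,True)
    if q['m00']>3:
        u=(q['m10']/q['m00'],q['m01']/q['m00']);X=plane(ray(S,u),.245);d=X[:2]-[.6195,.184]
        print(n,q['m00'],u,X,'r',np.hypot(*d),'joint',-np.pi/2-np.arctan2(d[1],d[0])if d[1]<0 else -np.pi/2-np.arctan2(d[1],d[0])+2*np.pi)
E
python3 red.py
```

```text
25.375 [0.57644827 0.13767742 0.31370089] [ 3.68217082  0.69946326 -0.07671608]
scene 52.0 (359.9230769230769, 195.26923076923077) [0.5656125  0.15686973 0.245     ] r 0.060331706188792945 joint 1.1043834887024633
```

Request:
servo_tool:
  rows:
    - [[4, 2.6, 0], 0]
    - [[4, 2.7, 0], 0]
    - [[4, 2.7, 0], 0]
    - [[2.7, 3, 0], 0]

```text
t: 25.98
ee_pos: [0.5707, 0.1417, 0.3144]
ee_rot: [0.359, 3.103, -0.015]
wrist_force: [24.5, -20.9, -10.1]
grip_width: -0.0001
grasp_force: 16.0
```

```bash
python3 red.py
```

```text
25.975 [0.57067122 0.14173006 0.31442228] [ 24.5241429  -20.89527717 -10.11660618]
scene 56.0 (361.51785714285717, 195.75) [0.56435044 0.16067996 0.245     ] r 0.0598773636051425 joint 1.1707473633596384
```

The arm blocks exactly where it points at the vessel's centre (hub→seat direction = 1.16 in my offset), so this is its stop. Back off and verify.

Request:
servo_tool:
  rows:
    - [[-8, -6, 0], 0]
    - [[-8, -8, 0], 0]
    - [[0, -20, -15], 0]
    - [[0, -20, -40], 0]
    - [[10, -30, -50], 0]
    - [[40, -40, -20], 0]
    - [[40, -40, 0], 0]
    - [[40, -30, 0], 0]
    - [[0, 0, 0], 0]

```text
t: 27.2
ee_pos: [0.4072, -0.0156, 0.4396]
ee_rot: [0.351, 3.121, 0.006]
wrist_force: [1.2, 1.1, -0.1]
grip_width: -0.0002
grasp_force: 0.0
```

```bash
python3 red.py; python3 - <<'E'
from h import *
np.set_printoptions(precision=4,suppress=True)
from bench import vision
for n,f in(('scene',ray),('side',ray),('wrist',rayw)):
    im=vision.get_image(n);c=im['color'];hsv=cv2.cvtColor(c,cv2.COLOR_RGB2HSV)
    cv2.imwrite(f'pics/f_{n}.png',c[:,:,::-1])
    m=((hsv[...,1]>150)&(hsv[...,0]<20)&(hsv[...,0]>5)&(hsv[...,2]>100)).astype('uint8')
    for k in cv2.findContours(m,0,1)[0]:
        if cv2.contourArea(k)<600:continue
        k=cv2.convexHull(k)[:,0];Q=[plane(f(im,p),.224) for p in k];v,e=circ(Q)
        if v[2]<.08:print(n,cv2.boundingRect(k),v,e,circ(Q,.059))
E
```

```text
27.2 [ 0.40716496 -0.01555043  0.43958106] [ 1.16674759  1.11552696 -0.06336621]
scene 51.0 (361.4901960784314, 195.7058823529412) [0.56427114 0.16053207 0.245     ] r 0.06000808672746726 joint 1.1689921032255741
side 14.0 (315.5, 156.0) [0.56436973 0.15940993 0.245     ] r 0.060365702674694974 joint 1.1512439975979851
scene (107, 194, 57, 42) [ 0.959  -0.1883  0.0646] 0.006441137624747263 (array([ 0.9536, -0.1926]), np.float64(0.007726561282739647))
scene (341, 178, 49, 33) [0.5305 0.1461 0.0596] 0.0007324799777207329 (array([0.5304, 0.1461]), np.float64(0.000954558201904685))
scene (309, 149, 45, 31) [0.4974 0.0063 0.0637] 0.002727549435675362 (array([0.4974, 0.0081]), np.float64(0.005081565578357467))
wrist (428, 207, 89, 93) [0.5292 0.1444 0.0589] 0.00035169882658211374 (array([0.5292, 0.1444]), np.float64(0.00036345468949912927))
wrist (291, 200, 112, 86) [0.4852 0.0029 0.0556] 0.004597239110417001 (array([0.4888, 0.001 ]), np.float64(0.006582643873669786))
```

The cover is seated: radius 58.9 mm at z = 0.224, centred within 2 mm. The hold-down stayed at the hard stop after resisting ~29 N tangentially, and the fingers are clear.

```bash
python3 -c "
from bench import arm
print(arm.close_job())"
```

```text
the job is handed in; nothing more can be done
None
```

I handed the job in with the top cover seated flat in the collar's recess, the hold-down arm swung over it to its stop, and the other three covers still in the rack; the hand-in gave no verdict.

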